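# Set the multimeter dial, then switch on the power strip

## Robot

A 6-joint arm with a two-finger parallel gripper is mounted at the origin on the work surface. World frame = base frame: x ahead of the robot, y to its left, z up, the work surface at z = 0. Lengths are in m, angles in rad, forces in N, time in s.
With the tool pointing down it reaches from about 0.275 to 0.75 m from the base axis. Payload 10.2 kg.
Tool frame: the origin (TCP) lies midway between the tips of the shut fingers; the grasp point (between the pads) lies 19 mm behind it (env.hold_point_z is the distance from the TCP to the grasp point, in m); x points along the fingers, z is the direction in which the jaws open and shut, and the axes are right-handed (so a half turn about x gives the same grasp; the last joint's range is limited). The gripper opens to 85 mm and grips with 20 to 120 N. Pads are 22 mm wide; open, the fingers measure 114 mm over their backs; the gripper's body (76 mm by 85 mm) begins 54 mm behind the grasp point. The pads swing forward as they close: fully open they stand 13 mm farther back than shut.
Start: joints at [-1.35, 0.313, 1.498, -0, 1.331, -0.223], TCP at [0.225, -0.474, 0.231] pointing down, gripper open.
Joint ranges: [-2.94, 2.94], [-0.97, 2.17], [0.19, 2.56], [-1.23, 4.37], [0.02, 3.11], [-2.88, 2.88]. Speed limits (rad/s): [2.39, 2.39, 3.01, 3.14, 3.14, 3.14].

## Interface

Orientations are given as a unit quaternion [x, y, z, w].
In Python, from bench import env, kinematics, monitor, eyes, job gives the robot as it stands. The module is installed in compiled form; this text tells all that it offers. Calls block until the motion is done:
- env.reach(position, orientation): joint-space move of the TCP to a pose.
- env.movel(position, velocity=0.15, frame=None, guard=None): straight line of the TCP; frame=None keeps the orientation; velocity is the mean speed in m/s. With guard (N) it stops when the force on the tool has changed by that much, and returns True; else False.
- env.set_joints(angles): joint-space move.
- env.release() and env.close_gripper(effort=None): open the fingers fully, or close them until they stop; effort is the grip in N (None keeps the last).
- env.hold(seconds).
- kinematics.ik(position, orientation): joint angles nearest the present ones, or None.
- monitor.sense(): the state.
- eyes.grab_frame(name): name is "scene" or "side" or "wrist"; returns a dict with "frame" (480x640x3 uint8, red, green, blue), "mtx" (3x3 intrinsics, pixels), "view" (4x4, takes a point from world to camera coordinates). Camera axes: x right, y down, z forward; pixel columns grow to the right and rows downward; lengths in m; the calibration is good to about 2 mm. A picture is of the moment at which its call begins. There is no depth.
A pose or a line that the arm cannot do raises env.MotionError and nothing moves.
- job.hand_in(): hands the job in, once; it reports no verdict.
The state is a dict: "clock": time; "joints": joint angles; "qvel": joint speeds; "joint_efforts": joint torques, N m; "position": TCP position; "ee_rot": TCP orientation; "contact_force": force on the tool from outside, world axes, zero at the start; "ft_torque": the same for the moment, N m; "finger_gap": opening from 0.0 (shut) to 1.0 (fully open).
Only numpy, scipy, OpenCV 4.12 (cv2) and the standard library are available. Lean on these libraries where they do the work, as an engineer would, in place of code of your own. Each camera call takes 0.05 s, during which the arm holds its last target.

## Task

With a fingertip, push the black multimeter's dial round until the white index mark on its bar lines up with the scale line marked by the orange dot. Then press the end of the grey rocker switch that lies next to the green dot fully down, so that the power strip is on. Only push and press: do not pinch the dial's bar, leave the other things on the bench alone, and finish with the dial still on its line.

Things in the scene. Friction and masses are not known exactly. Their poses are not given: they have to be found in the camera images.
- dial (a joint): Angle of the multimeter's dial, rad, growing anticlockwise seen from above; at 0 the index points along the meter's +x. Turns from -2.3 to 2.3 with the same light drag everywhere (about 0.06 N m, 2 N at the end of the bar) and stays where it is left.
- dial_axis (a point): The dial's vertical axis at the top of its bar, 69 mm above the bench. The dial: a grey disc 84 mm across, its top 51 mm above the bench; across its whole middle stands a black bar, 72 mm long, 14 mm wide, 18 mm high. The white index mark runs along the top of one half of the bar and down its end; the other half is plain. Its x axis points along the bar to the index end.
- dial_index (a point): Point on the line of the white index mark produced outwards, 53 mm from the dial's axis (17 mm beyond the bar's end), at the height of the meter's face; turns with the dial. It lies on a dot's centre when the index lines up with that dot's line.
- fin_left: The left side face of the dial's bar (a cheek 66 x 2 x 15 mm, +y side with the index pointing along +x); origin at its centre. Both cheeks pressed at once counts as pinching.
- fin_right: The right side face of the bar, likewise (-y side).
- dot_orange: Flat orange dot, 10 mm across, on the meter's face: marks the target scale line (white, just outside the dial). Origin at its centre, 53 mm from the dial's axis. Four dots (orange, blue, grey, white) mark the lines at -100, -60, 60 and 100 degrees from the meter's +x about the dial's axis, in any order.
- meter: Squat black bench multimeter, fixed, 190 mm (x) by 170 mm (y) by 45 mm high, with a green display on its far part; origin under its centre. The dial's axis is at x = -25 mm, y = 0 in its frame.
- rocker (a joint): Angle of the rocker, rad: -0.2 off, +0.2 on (green-dot end down). It turns stiffly between two stops and stays where it is left; about 4 N on the green-dot half, 15 mm from the middle, moves it.
- rocker_center (a point): Centre of the top face of the grey rocker, 44 mm long by 27 mm wide, about 55 mm above the bench, pivoting about its middle (pivot 9 mm below this point). Its ends stand about 4 mm higher or lower than the middle. Its x axis runs towards the green-dot end, dipping or rising with the rocker.
- strip: Steel power strip, fixed, 270 mm long, 58 mm wide, 42 mm high; origin on the bench under the rocker's middle. It runs from 50 mm before to 220 mm beyond the origin along its +x; a green dot lies on it at x = 38 mm, then three sockets.
- breadboard: Loose white breadboard, 55 x 165 x 10 mm, lying flat; origin at the centre of its underside. Leave alone.
- probe_holder0: Loose red probe holder with a black probe, foot 44 mm across, 80 mm tall; origin at the centre of its underside. Leave alone.
- probe_holder1: Loose red probe holder with a red probe, same size. Leave alone.
- solder_stand: Loose brass soldering stand, foot 80 mm across, 82 mm tall, with a coil 64 mm long on top; origin at the centre of its underside. Leave alone.

How it is judged:
By the outcome, as a careful person would: the job done as asked, in the order asked, and still so for the second after the job is handed in, with the robot touching nothing.
It also fails if it takes over 48 s, if anything falls off the work surface, if the arm or the gripper's body presses on something with over 40 N, if the wrist force passes 120 N, or if a joint passes its speed limit or range.

## Working session

There is one attempt and no reset: what is moved stays moved. The work goes in short steps, each a Python script; the robot and the scene stay as the last script left them, time stands still between calls to the robot, and variables do not carry over. Pictures are saved under pics/ and viewed, and the job is handed in when it is done.

```bash
mkdir -p pics
python3 - <<'E'
from bench import env,kinematics,monitor,eyes,job
import cv2,numpy as np
for n in ["scene","side","wrist"]:
    f=eyes.grab_frame(n); cv2.imwrite(f"pics/{n}0.png",f["frame"][:,:,::-1]); np.savez(f"pics/{n}0.npz",**f)
    print(n,f["mtx"].round(1).tolist(),f["view"].round(3).tolist())
s=monitor.sense();print(s["clock"],s["position"],s["ee_rot"],env.hold_point_z)
E
```

```text
scene [[475.3, 0.0, 322.8], [0.0, 475.3, 241.4], [0.0, 0.0, 1.0]] [[0.539, 0.842, -0.006, -0.311], [0.646, -0.418, -0.639, -0.382], [-0.54, 0.341, -0.77, 1.314], [0.0, 0.0, 0.0, 1.0]]
side [[624.9, 0.0, 318.1], [0.0, 624.9, 236.8], [0.0, 0.0, 1.0]] [[-0.951, -0.31, -0.003, 0.588], [-0.2, 0.621, -0.758, 0.212], [0.237, -0.72, -0.652, 1.152], [0.0, 0.0, 0.0, 1.0]]
wrist [[374.0, 0.0, 317.6], [0.0, 374.0, 239.9], [0.0, 0.0, 1.0]] [[0.429, -0.903, 0.0, -0.525], [-0.866, -0.411, 0.286, -0.036], [-0.259, -0.123, -0.958, 0.378], [0.0, 0.0, 0.0, 1.0]]
0.15 [ 0.22537128 -0.47394915  0.23087614] [ 0.37796189  0.59801836 -0.37745072  0.59753645] 0.0187
```

View pics/scene0.png

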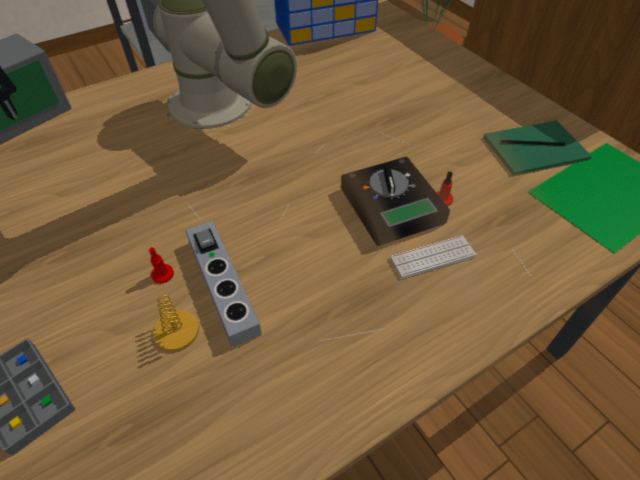

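View pics/side0.png

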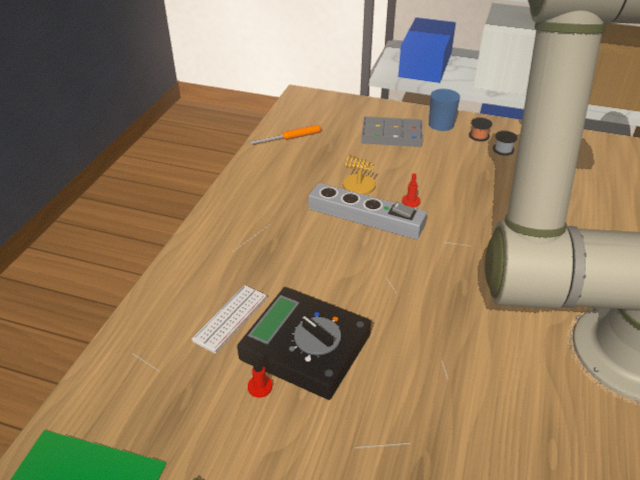

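View pics/wrist0.png

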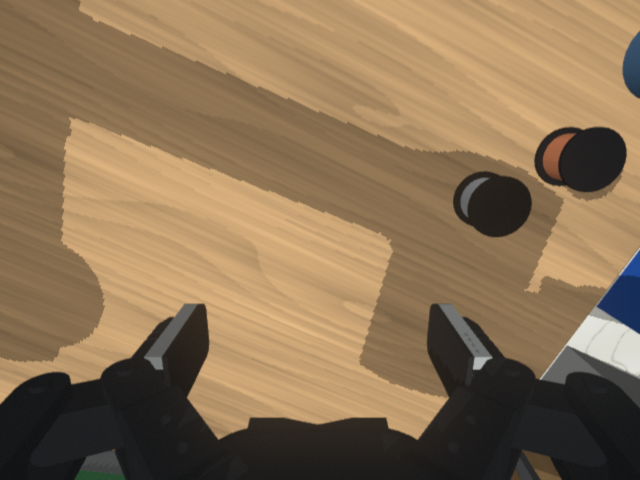

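The scene view has the meter around (395,200) with its dial at (390,182), and the strip running from (200,232) to (240,330) with the rocker at (205,240). The side view has the dial at (317,335) and the rocker at (403,211). The wrist view shows only the bench. I'll zoom in on both.

Run:
```python
import cv2,numpy as np
a=cv2.imread('pics/scene0.png');b=cv2.imread('pics/side0.png')
def c(im,x,y,w=60,h=45): return cv2.resize(im[y-h:y+h,x-w:x+w],(400,300),interpolation=cv2.INTER_CUBIC)
cv2.imwrite('pics/crop.png',np.vstack([np.hstack([c(a,390,185),c(b,315,335)]),np.hstack([c(a,210,245,40,30),c(b,400,210,40,30)])]))
```

```text
(no output)
```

View pics/crop.png

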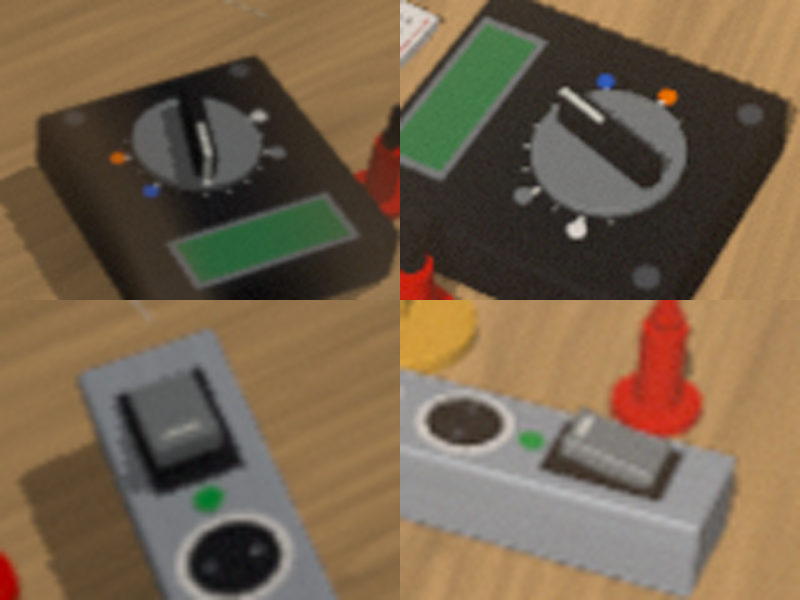

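```bash
cat > h.py <<'E'
import cv2,numpy as np
def ray(f,uv,z):
    R=f["view"][:3,:3];t=f["view"][:3,3];C=-R.T@t
    d=R.T@np.linalg.inv(f["mtx"])@np.array([uv[0],uv[1],1.]); return C+d*(z-C[2])/d[2]
def proj(f,p):
    q=f["view"][:3,:3]@np.asarray(p)+f["view"][:3,3]; q=f["mtx"]@q; return q[:2]/q[2]
def blobs(f,lo,hi,roi,amin=6):
    x0,y0,x1,y1=roi
    h=cv2.cvtColor(f["frame"],cv2.COLOR_RGB2HSV)[y0:y1,x0:x1]
    m=cv2.inRange(h,np.array(lo),np.array(hi))
    n,_,st,c=cv2.connectedComponentsWithStats(m)
    return [(int(st[i,4]),c[i]+[x0,y0]) for i in range(1,n) if st[i,4]>=amin]
E
python3 - <<'E'
from h import *
for n,roiM,roiS in [("scene",(345,155,430,210),(195,225,235,285)),("side",(275,300,370,380),(365,190,425,235))]:
    f=dict(np.load(f"pics/{n}0.npz"))
    for nm,lo,hi,roi,z in [("orange",(5,150,120),(20,255,255),roiM,.045),("blue",(105,120,80),(125,255,255),roiM,.045),
       ("white",(0,0,150),(179,40,255),roiM,.045),("green",(45,100,60),(80,255,255),roiS,.042)]:
        for a,c in blobs(f,lo,hi,roi,4): print(n,nm,a,c.round(1),(ray(f,c,z)*1000).round(1))
E
```

```text
scene orange 11 [364.6 187.1] [539.  133.1  45. ]
scene blue 11 [374.6 196.9] [575.  133.4  45. ]
scene white 6 [407.  174.5] [557.6 235.8  45. ]
scene green 23 [211.4 254.3] [ 526.9 -223.5   42. ]
side orange 23 [334.9 318.7] [542.4 132.8  45. ]
side blue 20 [316.2 313.6] [579.1 131.5  45. ]
side white 29 [309.1 320.9] [585.9 152.7  45. ]
side white 24 [307.8 358.1] [560.7 234.6  45. ]
side green 9 [385.6 207.7] [ 531.3 -224.5   42. ]
```

```bash
cat >> h.py <<'E'
from scipy.spatial.transform import Rotation as Rot
def quat(psi):
    x=np.array([0,0,-1.]);z=np.array([np.cos(psi),np.sin(psi),0]);y=np.cross(z,x)
    return Rot.from_matrix(np.stack([x,y,z],1)).as_quat()
E
python3 - <<'E'
from h import *
from bench import env,kinematics,monitor,eyes,job
s=monitor.sense();R=Rot.from_quat(s["ee_rot"]).as_matrix();print(R.round(3))
f=dict(np.load("pics/wrist0.npz"));V=f["view"];C=-V[:3,:3].T@V[:3,3]
print("cam in tool",R.T@(C-s["position"]),"fwd in tool",R.T@V[2,:3])
f2=dict(np.load("pics/side0.npz"))
print(ray(f2,(309.1,320.9),.069))
for d in range(-180,180,20):
    out=[]
    for p in ([.559,.1825,.06],[.5,-.22,.1]):
        try:
            q=kinematics.ik(p,quat(np.radians(d)));out.append(None if q is None else np.round(q,2)[[0,3,4,5]])
        except Exception as e: out.append(str(e))
    print(d,out)
E
```

```text
[[-0.     0.903  0.429]
 [ 0.001  0.429 -0.903]
 [-1.     0.    -0.001]]
cam in tool [-1.41522661e-01  7.29729300e-02 -6.17785118e-05] fwd in tool [ 9.58019446e-01 -2.86701797e-01  9.06078825e-04]
[0.57886242 0.17280075 0.069     ]
-180 [None, array([-0.63, -0.  ,  1.05,  2.51])]
-160 [None, array([-0.63, -0.  ,  1.05,  2.16])]
-140 [array([ 0.12, -0.  ,  1.02,  2.56]), array([-0.63, -0.  ,  1.05,  1.81])]
-120 [array([ 0.12, -0.  ,  1.02,  2.21]), array([-0.63, -0.  ,  1.05,  1.47])]
-100 [array([ 0.12, -0.  ,  1.02,  1.86]), array([-0.63, -0.  ,  1.05,  1.12])]
-80 [array([ 0.12, -0.  ,  1.02,  1.51]), array([-0.63, -0.  ,  1.05,  0.77])]
-60 [array([ 0.12, -0.  ,  1.02,  1.16]), array([-0.63,  0.  ,  1.05,  0.42])]
-40 [array([ 0.12, -0.  ,  1.02,  0.81]), array([-0.63, -0.  ,  1.05,  0.07])]
-20 [array([ 0.12, -0.  ,  1.02,  0.47]), array([-0.63, -0.  ,  1.05, -0.28])]
0 [array([ 0.12, -0.  ,  1.02,  0.12]), array([-0.63, -0.  ,  1.05, -0.63])]
20 [array([ 0.12, -0.  ,  1.02, -0.23]), array([-0.63, -0.  ,  1.05, -0.98])]
40 [array([ 0.12, -0.  ,  1.02, -0.58]), array([-0.63, -0.  ,  1.05, -1.33])]
60 [array([ 0.12, -0.  ,  1.02, -0.93]), array([-0.63,  0.  ,  1.05, -1.68])]
80 [array([ 0.12, -0.  ,  1.02, -1.28]), array([-0.63, -0.  ,  1.05, -2.03])]
100 [array([ 0.12, -0.  ,  1.02, -1.63]), array([-0.63, -0.  ,  1.05, -2.37])]
120 [array([ 0.12, -0.  ,  1.02, -1.98]), array([-0.63, -0.  ,  1.05, -2.72])]
140 [array([ 0.12, -0.  ,  1.02, -2.33]), None]
160 [array([ 0.12, -0.  ,  1.02, -2.68]), array([-0.63, -0.  ,  1.05,  2.86])]
```

Run:
```python
from h import *
from bench import env,kinematics,monitor,eyes,job
env.close_gripper(40)
psi=np.radians(-27);y=np.array([-np.sin(psi),np.cos(psi),0])
env.reach(np.array([.559,.1825,.2])+.06*y,quat(psi))
f=eyes.grab_frame("wrist");cv2.imwrite("pics/wrist1.png",f["frame"][:,:,::-1]);np.savez("pics/wrist1.npz",**f)
s=monitor.sense();print(s["clock"],s["position"],s["finger_gap"])
```

```text
3.775 [0.58650004 0.2352592  0.20003733] -0.0032920173483391144
```

View pics/wrist1.png

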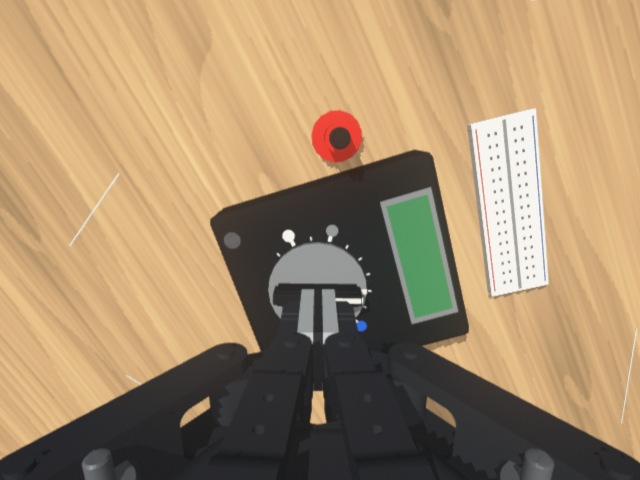

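The wrist view shows the meter: white dot (288,236), grey dot (332,231), blue dot (361,326), and the index mark near (350,300), with the fingers hiding the orange side. I'll turn the tool half round so the camera looks past the fingers at the dial.

Run:
```python
from h import *
from bench import env,kinematics,monitor,eyes,job
psi=np.radians(140);y=np.array([-np.sin(psi),np.cos(psi),0])
env.reach(np.array([.559,.1825,.15])-.06*y,quat(psi))
f=eyes.grab_frame("wrist");cv2.imwrite("pics/wrist2.png",f["frame"][:,:,::-1]);np.savez("pics/wrist2.npz",**f)
s=monitor.sense();print(s["clock"],s["position"],s["joints"])
```

```text
6.3083 [0.59757426 0.22846181 0.15002326] [ 1.82370650e-01  6.31293527e-01  1.22746908e+00 -1.55034991e-05
  1.28279798e+00 -2.26071706e+00]
```

View pics/wrist2.png

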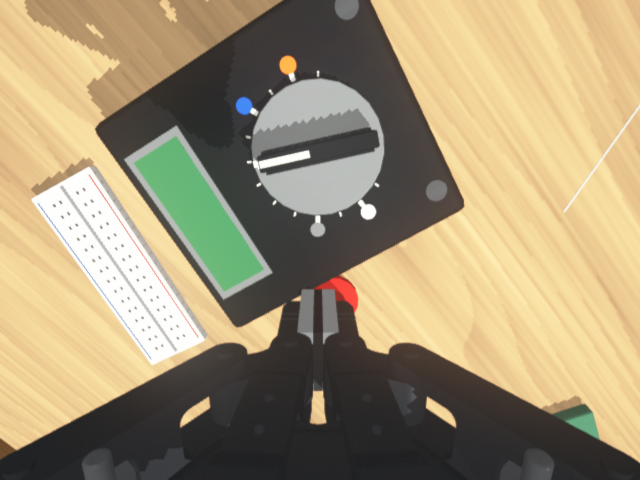

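Now all the dots are visible: orange (288,65), blue (244,106), grey (318,230), white (368,212). The index mark lies around (285,159), and the probe holder is just under the fingertip at (338,292).

```bash
cat >> h.py <<'E'
def measure(f,rois,known=None):
    "dial centre + meter yaw by least-squares rigid fit of the dots; index angle from white mark"
    B={}
    for nm,lo,hi,roi in rois:
        b=blobs(f,lo,hi,roi,15)
        if b: a,c=max(b,key=lambda t:t[0]);B[nm]=ray(f,c,.045 if nm!="mark" else .069)[:2];print(nm,a,c.round(1),(B[nm]*1000).round(1))
    return B
E
python3 - <<'E'
from h import *
f=dict(np.load("pics/wrist2.npz"))
O=("orange",(5,150,120),(20,255,255),(270,45,310,78));
rois=[O,("blue",(105,120,80),(125,255,255),(225,90,258,118)),("white",(0,0,170),(179,40,255),(360,203,385,225)),("grey",(0,0,90),(179,40,230),(308,222,330,240)),("mark",(0,0,215),(179,40,255),(252,140,316,176))]
B=measure(f,rois)
ang={"orange":-100,"blue":-60,"grey":60,"white":100}
src=np.array([[53*np.cos(np.radians(a)),53*np.sin(np.radians(a))] for a in ang.values()]);dst=np.array([B[k]*1000 for k in ang])
sc=src.mean(0);dc=dst.mean(0);U,S,Vt=np.linalg.svd((src-sc).T@(dst-dc));R=(U@Vt).T
t=dc-R@sc;print("axis",t,"yaw",np.degrees(np.arctan2(R[1,0],R[0,0])),"det",np.linalg.det(R),"res",(src@R.T+t-dst).round(1).tolist(),"scale",S.sum()/((src-sc)**2).sum())
h=cv2.cvtColor(f["frame"],cv2.COLOR_RGB2HSV);m=cv2.inRange(h,np.array((0,0,215)),np.array((179,40,255)));mm=np.zeros_like(m);mm[140:176,252:316]=m[140:176,252:316]
n,l,st,c=cv2.connectedComponentsWithStats(mm);i=1+np.argmax(st[1:,4]);ys,xs=np.where(l==i)
P=np.array([ray(f,p,.069)[:2]*1000 for p in zip(xs,ys)]).astype(np.float32)
r=cv2.minAreaRect(P);print(r)
vx,vy,x0,y0=cv2.fitLine(P,cv2.DIST_L2,0,.01,.01).ravel();print("line ang",np.degrees(np.arctan2(vy,vx)),x0,y0,"axis-to-centroid ang",np.degrees(np.arctan2(y0-t[1],x0-t[0])))
d=(t[0]-x0)*-vy+(t[1]-y0)*vx;print("axis offset from line",d)
E
```

```text
orange 261 [287.4  64.4] [541.1 132.4]
blue 242 [243.5 105.4] [577.3 132.4]
white 207 [367.4 210.7] [559.4 234.7]
grey 189 [317.4 229.2] [593.4 222.9]
mark 408 [281.6 159.6] [578.2 172.3]
axis [559.29580997 182.10082731] yaw -10.091944640835413 det 1.0000000000000002 res [[0.0, -0.1], [0.0, -0.1], [-0.0, -0.2], [-0.1, 0.4]] scale 0.9977044264849821
((578.5654296875, 172.35360717773438), (5.045311450958252, 33.09327697753906), 60.741302490234375)
line ang -28.313292 578.2158 172.33093 axis-to-centroid ang -27.310877275099788
axis offset from line -0.37252144218113337
```

```bash
cat >> h.py <<'E'
AX=np.array([.5593,.1821]);TGT=np.radians(-110.1)
def tip(th,gap=0.,r=.025,z=.057):
    u=np.array([np.cos(th),np.sin(th)]);v=np.array([-u[1],u[0]])
    return np.append(AX+r*u+(.018+gap)*v,z), quat(th+np.pi)
E
python3 - <<'E'
from h import *
from bench import env,kinematics,monitor,eyes,job
th=np.radians(-28)
p,q=tip(th,.009,z=.12);env.reach(p,q)
p,q=tip(th,.009);print(env.movel(p,.08,guard=8))
print(monitor.sense()["position"],monitor.sense()["clock"])
if abs(monitor.sense()["position"][2]-.057)<.002:
    for d in np.linspace(-28,-103,8):
        p,q=tip(np.radians(d));g=env.movel(p,.03,frame=q,guard=20)
        s=monitor.sense();print(round(d),g,s["clock"],s["contact_force"].round(1),((s["position"]-p)*1000).round(1))
        if g:break
    f=eyes.grab_frame("wrist");cv2.imwrite("pics/wrist3.png",f["frame"][:,:,::-1]);np.savez("pics/wrist3.npz",**f)
E
```

```text
False
[0.59441059 0.19423034 0.05755509] 7.6083
-28 False 8.0583 [0.4 0.2 0.7] [ 0.1 -0.2  0.3]
-39 False 8.4 [0.8 0.6 1.3] [0.1 0.1 0.1]
-49 False 8.7417 [0.6 0.5 1.1] [0.1 0.  0.1]
-60 False 9.0833 [1.3 0.8 0.5] [0.  0.1 0. ]
-71 False 9.425 [0.6 0.6 0.4] [0.  0.1 0. ]
-82 False 9.7667 [1.6 0.2 0.7] [0.  0.1 0. ]
-92 False 10.1083 [ 1.2 -0.1  1. ] [0.  0.1 0. ]
-103 False 10.45 [ 1.4 -0.   0.5] [0.  0.1 0. ]
```

View pics/wrist3.png

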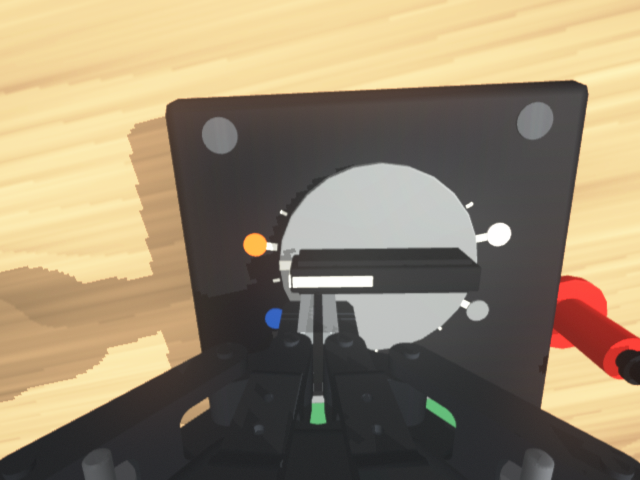

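The fingertip has driven the bar round. The mark at (332,282) now lies short of the orange dot at (255,245), as intended. I'll measure its angle.

```bash
cat >> h.py <<'E'
def mark(f,roi):
    x0,y0,x1,y1=roi
    h=cv2.cvtColor(f["frame"],cv2.COLOR_RGB2HSV);m=cv2.inRange(h,np.array((0,0,215)),np.array((179,40,255)));mm=np.zeros_like(m);mm[y0:y1,x0:x1]=m[y0:y1,x0:x1]
    n,l,st,c=cv2.connectedComponentsWithStats(mm);i=1+np.argmax(st[1:,4]);ys,xs=np.where(l==i)
    P=np.array([ray(f,p,.069)[:2] for p in zip(xs,ys)]).astype(np.float32)
    vx,vy,a,b=cv2.fitLine(P,cv2.DIST_L2,0,.01,.01).ravel();e=np.array([vx,vy]);c=np.array([a,b])
    if e@(c-AX)<0:e=-e
    print("mark",st[i].tolist(),"size",(np.array(cv2.minAreaRect(P)[1])*1000).round(1),"line",np.degrees(np.arctan2(e[1],e[0])).round(2),"axis->centroid",np.degrees(np.arctan2(*(c-AX)[::-1])).round(2),"r",np.linalg.norm(c-AX).round(4))
def dot(f,roi):
    a,c=max(blobs(f,(5,150,120),(20,255,255),roi,10),key=lambda t:t[0]);p=ray(f,c,.045)[:2]
    print("orange",a,c.round(1),(p*1000).round(1),"ang",np.degrees(np.arctan2(*(p-AX)[::-1])).round(2),"r",np.linalg.norm(p-AX).round(4))
E
python3 - <<'E'
from h import *
f=dict(np.load("pics/wrist3.npz"))
mark(f,(288,268,380,295));dot(f,(235,230,280,260))
E
```

```text
mark [293, 276, 80, 12, 844] size [29.7  4.3] line -101.97 axis->centroid -103.0 r 0.0193
orange 453 [254.5 244.3] [540.9 132.6] ang -110.4 r 0.0528
```

Run:
```python
from h import *
from bench import env,kinematics,monitor,eyes,job
for d in (-107,-110.2):
    p,q=tip(np.radians(d));print(env.movel(p,.03,frame=q,guard=20))
env.hold(.15)
p,q=tip(np.radians(-110.2),.012);env.movel(p,.06)
p,q=tip(np.radians(-110.2),.03,r=0.0,z=.14);env.movel(p,.15)
f=eyes.grab_frame("wrist");cv2.imwrite("pics/wrist4.png",f["frame"][:,:,::-1]);np.savez("pics/wrist4.npz",**f)
print(monitor.sense()["clock"])
```

```text
False
False
12.2917
```

View pics/wrist4.png

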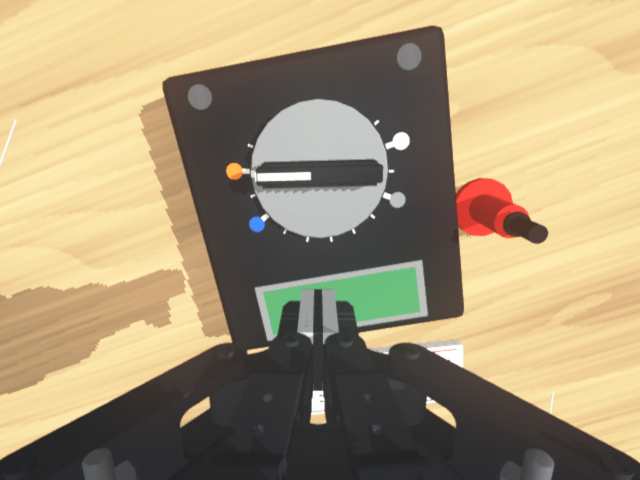

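The arm is clear of the dial. The mark at (284,177) points towards the orange dot at (234,171).

Run:
```python
import h;from h import *
f=dict(np.load("pics/wrist4.npz"))
B=measure(f,[("orange",(5,150,120),(20,255,255),(220,155,250,185)),("blue",(105,120,80),(125,255,255),(240,210,270,240)),("white",(0,0,170),(179,40,255),(392,128,415,152)),("grey",(0,0,90),(179,40,230),(390,190,412,212))])
ang={"orange":-100,"blue":-60,"grey":60,"white":100}
A=[];b=[]
for k,a in ang.items():
    c,s=.053*np.cos(np.radians(a)),.053*np.sin(np.radians(a));A+=[[1,0,c,-s],[0,1,s,c]];b+=list(B[k])
x=np.linalg.lstsq(np.array(A),np.array(b),rcond=None)[0];yaw=np.degrees(np.arctan2(x[3],x[2]));print("axis",x[:2],"yaw",yaw,"target",yaw-100,"scale",np.hypot(*x[2:]))
h.AX=x[:2];mark(f,(254,165,316,188));dot(f,(220,155,250,185))
```

```text
orange 225 [233.7 170.7] [540.9 132.5]
blue 207 [256.3 224. ] [577.3 132.4]
white 251 [400.5 140.7] [559.4 235.2]
grey 225 [397.3 199.3] [593.4 223. ]
axis [0.55924497 0.18227998] yaw -10.121324237390613 target -110.12132423739061 scale 1.0006912023452865
mark [257, 172, 54, 9, 408] size [29.9  4.2] line -108.69 axis->centroid -108.92 r 0.0199
orange 225 [233.7 170.7] [540.9 132.5] ang -110.22 r 0.053
```

1.3° short, so I'll nudge it once more by that amount, then look again.

Run:
```python
import h;from h import *
from bench import env,kinematics,monitor,eyes,job
c=np.radians(-111.4)
p,q=tip(c,.012,z=.10);env.movel(p,.15,frame=q)
p,q=tip(c,.012);env.movel(p,.1,guard=8)
p,q=tip(c);print(env.movel(p,.03,guard=15));env.hold(.15)
p,q=tip(c,.012);env.movel(p,.06)
p,q=tip(c,.03,r=0.0,z=.14);env.movel(p,.15)
f=eyes.grab_frame("wrist");cv2.imwrite("pics/wrist5.png",f["frame"][:,:,::-1]);np.savez("pics/wrist5.npz",**f)
print(monitor.sense()["clock"])
h.AX=np.array([.55925,.18225])
mark(f,(250,162,318,190));dot(f,(215,150,252,190))
# strip from first pictures
for n,roi in [("scene",(195,225,235,285)),("side",(365,190,425,235))]:
    g=dict(np.load(f"pics/{n}0.npz"));print(ray(g,blobs(g,(45,100,60),(80,255,255),roi,4)[0][1],.042))
# view pose for the strip: approx rocker at green - .038*dir ; camera looks +y of TCP
a,b=[ray(dict(np.load("pics/scene0.npz")),p,.042)[:2] for p in ((217,267),(236,312))];d=(b-a)/np.linalg.norm(b-a);print("sockets dir",d,np.degrees(np.arctan2(d[1],d[0])),np.linalg.norm(b-a))
```

```text
False
15.2083
mark [257, 172, 54, 8, 409] size [29.8  3.9] line -110.75 axis->centroid -110.93 r 0.0194
orange 229 [233.8 172.5] [540.9 132.4] ang -110.2 r 0.0531
[ 0.52685838 -0.22351072  0.042     ]
[ 0.5312524  -0.22451022  0.042     ]
sockets dir [ 0.99274537 -0.12023572] -6.90570703077051 0.1097515543505106
```

View pics/wrist5.png

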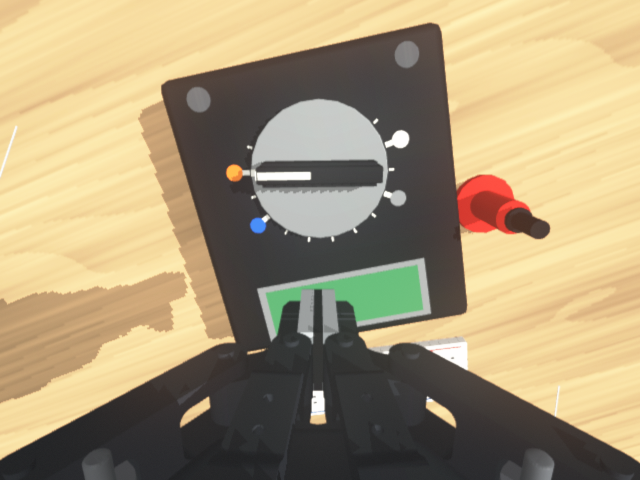

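The dial now reads about −110.8° against −110.2° for the orange dot, 0.6° off, so it's lined up. Next the strip: I'll look at the rocker from above.

Run:
```python
from h import *
from bench import env,kinematics,monitor,eyes,job
psi=np.radians(83);d=np.array([.9927,-.12,0])
env.reach(np.array([.491,-.2195,.16])+.07*d,quat(psi))
f=eyes.grab_frame("wrist");cv2.imwrite("pics/wrist6.png",f["frame"][:,:,::-1]);np.savez("pics/wrist6.npz",**f)
print(monitor.sense()["clock"],blobs(f,(45,100,60),(80,255,255),(200,60,450,300),10))
```

```text
16.725 [(207, array([316.63768116, 189.69082126]))]
```

View pics/wrist6.png

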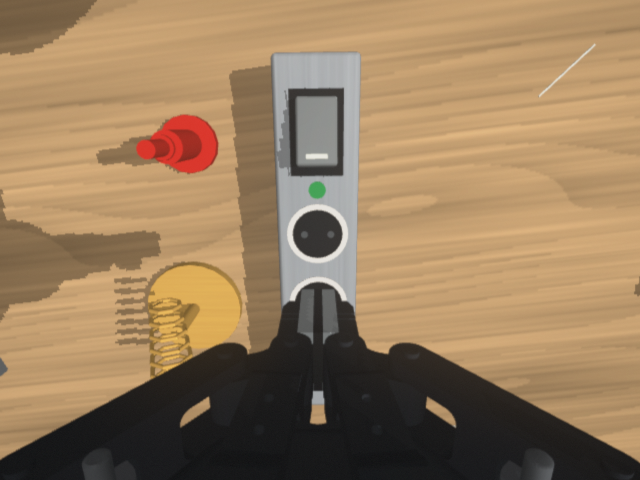

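The rocker frame is at (289–344, 88–175), the green dot at (317,190) and the first socket at (317,234). The holder and soldering stand are on the left.

Run:
```python
from h import *
f=dict(np.load("pics/wrist6.npz"))
g=ray(f,(316.6,189.7),.042)[:2];s=ray(f,(317.5,234),.042)[:2];c=ray(f,(316.5,131.5),.043)[:2]
rc=ray(f,(317,131),.055)[:2]
print(g,s,c,rc);d=(s-c)/np.linalg.norm(s-c);print("g-c",np.linalg.norm(g-c),"dir",np.degrees(np.arctan2(d[1],d[0])))
o=g-.038*d;P=o+.024*d;print("origin",o,"press",P)
for nm,px,z in [("holder top",(147,148),.08),("coil",(165,300),.1),("coil end",(168,370),.1)]:
    w=ray(f,px,z)[:2]-P;print(nm,"rel press along,across",w@d,w@[-d[1],d[0]])
```

```text
[ 0.52917668 -0.224065  ] [ 0.56106386 -0.22734298] [ 0.49053124 -0.21936363] [ 0.49016271 -0.2189568 ]
g-c 0.038930361427969705 dir -6.454428791300357
origin [ 0.49141754 -0.21979331] press [ 0.51526542 -0.22249122]
holder top rel press along,across -0.017047551854418242 -0.09725109577123073
coil rel press along,across 0.0693678252645058 -0.08997301175644305
coil end rel press along,across 0.11755820979198124 -0.0941895216020546
```

Run:
```python
from h import *
from bench import env,kinematics,monitor,eyes,job
q=quat(np.radians(83.5));P=[.5153,-.2225]
env.movel([*P,.09],.15,frame=q)
f0=monitor.sense()["contact_force"]
g=env.movel([*P,.0485],.025,guard=22)
s=monitor.sense();print(g,s["position"],s["contact_force"]-f0,s["clock"])
env.hold(.2);print((monitor.sense()["contact_force"]-f0).round(1))
env.movel([*P,.09],.1)
env.movel([.5615,-.228,.16],.15)
for n in ("wrist","side"):
    f=eyes.grab_frame(n);cv2.imwrite(f"pics/{n}7.png",f["frame"][:,:,::-1]);np.savez(f"pics/{n}7.npz",**f)
print(monitor.sense()["clock"])
a=cv2.imread("pics/wrist7.png");b=cv2.imread("pics/side7.png")
cv2.imwrite("pics/c7.png",np.hstack([cv2.resize(a[60:240,200:440],(400,300)),cv2.resize(b[180:240,360:440],(400,300),interpolation=cv2.INTER_CUBIC)]))
```

```text
False [ 0.51723299 -0.22326991  0.05092107] [ 0.37457158  3.15476563 16.15445765] 19.2417
[-0.1  1.5 15.9]
20.8167
```

View pics/c7.png

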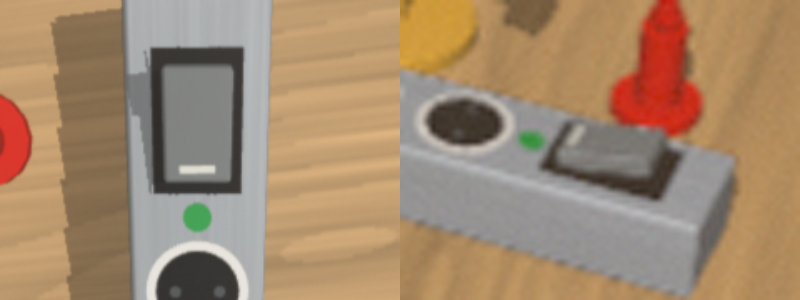

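The rocker has flipped: its green-dot end is now low and the far end raised. The push stalled at 16 N with the tip at z = 51 mm, well above the ~4 N needed to move it, so it's on the stop. Final check of the dial and the other things in the scene and side views.

Run:
```python
import h;from h import *
from bench import env,kinematics,monitor,eyes,job
f=eyes.grab_frame("scene");cv2.imwrite("pics/scene8.png",f["frame"][:,:,::-1])
a=f["frame"][:,:,::-1];b=cv2.imread("pics/side7.png")
def c(im,x,y,w=60,hh=45): return cv2.resize(im[y-hh:y+hh,x-w:x+w],(400,300),interpolation=cv2.INTER_CUBIC)
cv2.imwrite("pics/c8.png",np.vstack([np.hstack([c(a,390,185),c(b,315,335)]),np.hstack([cv2.resize(a,(400,300)),cv2.resize(b,(400,300))])]))
s=monitor.sense();print(s["clock"],s["contact_force"].round(1))
```

```text
20.8667 [-0.6 -0.6  0.3]
```

View pics/c8.png

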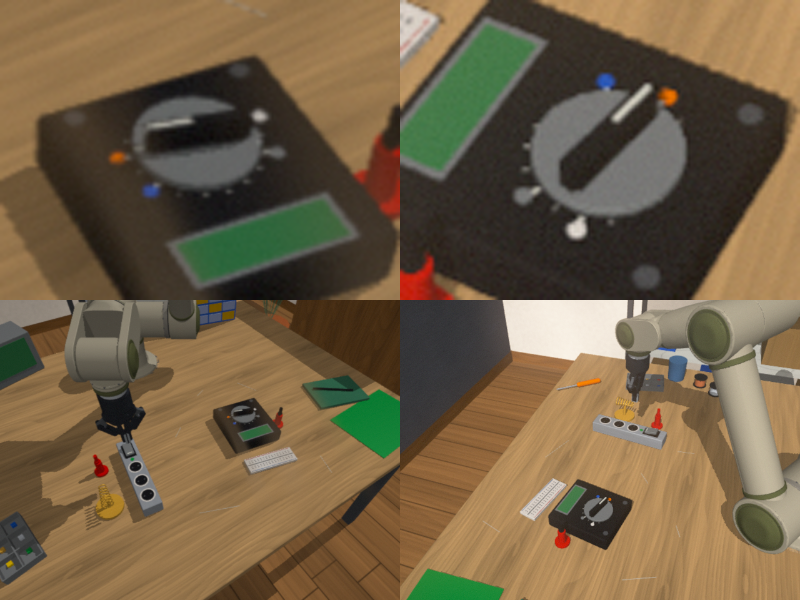

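The dial still points at the orange dot (the bar stands above the face, which explains the visible offset). The other things haven't moved, and the robot is touching nothing.

Run:
```python
from bench import job
job.hand_in()
```

```text
the job is handed in; nothing more can be done
```

I did both steps in the order asked and handed the job in at about 21 s of the 48 s allowed.

- **Dial:** I pushed the bar clockwise with the shut fingertips against one cheek only. The first look showed it 1.3° short, so I gave it one small nudge. The last measurement put the index at −110.8°, with the orange dot at −110.2°. That is about 0.6° past the line, or roughly half a millimetre at the dot. I did not measure the angle again after the rocker press; the final pictures show the dial still pointing at the orange dot.
- **Rocker:** I pressed the green-dot half until it stalled at 16 N with the tip 51 mm above the bench, about 1 mm below where I had estimated. About 4 N is enough to move it, so I took this as the stop. The force guard (22 N) did not trip, and the tip stopped 2.4 mm above its commanded height. The pictures show the green-dot end down, but I did not measure the rocker's angle itself.
- **Other things:** The breadboard, probe holders and soldering stand look unmoved in the last pictures. The arm was touching nothing when I handed in.

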